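Clear the mould chest's joint and hold its lid at the set angle

TASK

Take the scriber out of its stand and draw its tip slowly along inside the open joint groove of the mould chest, over the whole length from the end beside the angle pointer to the other end, then put the scriber back upright in its stand, fully down. Then raise the chest's lid by its bar until it stands at the angle of the pointer arm, and finish while holding it there by the bar: the lid falls shut when let go. Do not shift the pointer, the crucible, the ingot or the wrench.

Things in the scene. Friction and masses are not known exactly. Their poses are not given: they have to be found in the camera images.
- chest: grey steel mould chest fixed to the bench, 200 (x) by 224 (y) mm, rim 100 mm high; origin at the centre of its underside, z up. Lid hinge on its -x side (towards the robot), pointer at the +y side. Along its +x side an open joint groove runs straight along y between the lid's free edge and the rim: centre line at x = +83 mm, 10 mm wide, y from -98 to +98 mm, 10 mm deep, black floor
- lid: flat steel lid, 160 x 196 x 12 mm, 0.3 to 0.65 kg, shut at the start; origin on the hinge axis, at x = -90, y = 0, z = 94 mm in the chest's frame. x runs from the hinge to the free edge (at 168 mm), y along the hinge, z out of its top face (6 mm above the origin). Shut, its axes are the chest's; opening lifts the free edge, up to 1.5 rad; nearly frictionless, falls shut unless held
- lid_bar (a point): round wooden bar on the lid, 12 mm in diameter, 110 mm long along y, on posts at y = +-50 mm; origin at its middle, 130 mm from the hinge along the lid's x, 46 mm along the lid's z from the lid's origin (40 mm above its top face; 140 mm above the bench when shut); axes as the lid's. The fingers straddle it across the lid's x; turning the gripper with the lid keeps the grip straight
- pointer: thin aluminium arm 135 mm long, 10 mm thick, 16 mm high, outside the chest's +y wall (y = 127 mm in the chest's frame), turning on the lid's hinge axis on a stiff pivot: marks the wanted lid angle. Origin on the hinge axis, x along the arm. Its angle above level (0.4 to 0.8 rad) is the angle wanted of the lid: lid x parallel to pointer x, within 0.08 rad
- scriber: scriber standing upright in its stand: steel shank below, 8 mm in diameter, 70 mm long, tapering to a 4 mm tip; collar 32 mm in diameter and 5 mm thick; above it a round wooden handle 18 mm in diameter from 5 to 80 mm above the origin; origin at the centre of the collar's underside, z up along the handle; 0.08 to 0.17 kg
- scriber_tip (a point): the scriber's point, 70 mm below the scriber's origin along its z
- stand: fixed grey block 80 x 80 x 80 mm with one vertical through hole 18 mm wide at its centre; origin at the centre of its underside, z up. The scriber's collar rests on its top (scriber origin 80 mm above the stand's origin, on its axis)
- crucible: white open crucible, 70 mm in diameter, 75 mm high, loose, to be left alone; origin at the centre of its underside
- ingot: cast aluminium ingot, 50 x 130 x 36 mm, loose, to be left alone; origin at the centre of its underside
- wrench: steel wrench about 180 mm long along x lying on the bench, loose, to be left alone; origin under its middle
- pointer_tip (a point): free end of the pointer arm, 135 mm from the hinge axis along the pointer's x
- groove_start (a point): point on the groove's centre line, level with the rim top (z = 100 mm in the chest's frame), 18 mm in from the groove's end beside the pointer (y = +80 mm): start here, with the tip about 5 mm below this point. Axes as the chest's. Draw at 30 to 60 mm/s; in the groove the scriber must stay below 150 mm/s
- groove_end (a point): the same at the groove's other end (y = -80 mm): the run ends here, tip still about 5 mm below this point
Things that resemble listed ones, but are neither listed nor needed, are in the scene too. Leave any pink or turquoise look-alike of the scriber alone.

How it is judged:
By the outcome, as a careful person would: the job done as asked, in the order asked, and still so for the second after the job is handed in, while the arm keeps its last pose, push and grip.
It also fails if it takes over 64 s, if anything falls off the work surface, if the arm or the gripper's body presses on something with over 40 N, if the wrist force passes 120 N, or if a joint passes its speed limit or range.

ROBOT

A 6-joint arm with a two-finger parallel gripper is mounted at the origin on the work surface. World frame = base frame: x ahead of the robot, y to its left, z up, the work surface at z = 0. Lengths are in m, angles in rad, forces in N, time in s.
With the tool pointing down it reaches from about 0.375 to 0.975 m from the base axis. Payload 3.8 kg.
Tool frame: the origin (TCP) lies at the very end of the fingers, on their centre line; the grasp point (between the pads) lies bot.grip_point_offset behind it (bot.grip_point_offset is the distance from the TCP to the grasp point, in m); z points along the fingers, y is the line along which they close (so a half turn about z gives the same grasp; the last joint's range is limited). The gripper opens to 85 mm and grips with 20 to 120 N. Pads are 22 mm wide; open, the fingers measure 114 mm over their backs; the gripper's body (76 mm by 85 mm) begins 54 mm behind the grasp point. The pads swing forward as they close: fully open they stand 13 mm farther back than shut.
Start: joints at [-1.342, 0.264, 1.604, -0, 1.274, -0.037], TCP at [0.177, -0.651, 0.231] pointing down, gripper open.
Joint ranges: [-2.63, 2.63], [-0.94, 2.18], [0.31, 2.57], [-1.31, 4.45], [0, 2.66], [-2.55, 2.55]. Speed limits (rad/s): [2.57, 2.57, 3.14, 3.14, 3.14, 3.14].

INTERFACE

Orientations are given as a rotation vector (axis times angle).
In Python, from workcell import bot, vision gives the robot as it stands.
- The arm moves only by the tool play_rows, never from a script. Its argument "rows" is a list of rows, each an object of numbers: "dx", "dy", "dz": the shift along the tool's x, y, z as a fraction of full scale; "roll": the turn about the tool's z as a fraction of full scale; "fingers": the closure, from 0 (fully open) to 1 (shut). In form: [{"dx": .., "dy": .., "dz": .., "roll": .., "fingers": ..}, ...]. A call has 1 to 20 rows; each row shifts and turns the commanded pose from where the row before left it, along the tool's axes as they then stand; what a row does not reach is not made up. Full scale, the value 1, is 0.04 m for a shift and 4 degrees for a turn. A row lasts 1/12 s, in which the tool goes at most 41.7 mm and 7.16 degrees, less where a joint would pass 70% of its speed; a pose out of reach is approached as far as the arm can. A call with a number of a shift or a turn outside -1 to 1 is refused whole. A call with a gripper value outside its range is refused whole. The fingers move at their own pace and stop on an object; "grip_force" is the grip in N (left out, the last holds). Time passes only in rows, so rows that do not move let the fingers close. It gives the time, the measured TCP pose, the force and the opening at its end, in the units of the state.
- bot.read_state(): the state, without advancing time (a new reading comes with each control period).
- vision.read_camera(name): name is "scene" or "side" or "wrist"; returns a dict with "pixels" (420x560x3 uint8, red, green, blue), "depth" (420x560 float32, m along the optical axis (not along the pixel's ray), 0 where there is no reading), "fx", "fy", "cx", "cy" (pixels), "distortion" ([k1, k2, p1, p2, k3] as OpenCV has them; the pictures are not rectified), "R" (3x3) and "t" (3): a world point X has camera coordinates R X + t. Camera axes: x right, y down, z forward; pixel columns grow to the right and rows downward; lengths in m; the calibration is good to about 2 mm. A picture is of the moment at which its call begins.
- bot.finish_job(): hands the job in, once; it reports no verdict.
The state is a dict: "time": time; "q": joint angles; "joint_vel": joint speeds; "joint_torque": joint torques, N m; "tool_pos": TCP position; "tcp_rot": TCP orientation; "wrist_force": force on the tool from outside, world axes, zero at the start; "torque": the same for the moment, N m; "width": opening from 0.0 (shut) to 1.0 (fully open).
Only numpy, scipy, OpenCV 4.12 (cv2) and the standard library are available. Lean on these libraries where they do the work, as an engineer would, in place of code of your own. Each camera call takes 0.05 s, during which the arm holds its last target. There are 200 camera calls.

## Working session

There is one attempt and no reset: what is moved stays moved. The work goes in short steps, Python scripts to look and compute and a tool call to move; the robot and the scene stay as the last step left them, time stands still between calls to the robot, and variables do not carry over. Pictures are saved under pics/ and viewed, on a budget of 10 in all, crops included, one or two more only if the job needs it, and the job is handed in when it is done.

Besides the shell and the picture viewer there is one more tool, called in YAML: its name, and indented under it one key for each argument. play_rows: Moves the arm, as the interface text tells. Its arguments: {"type":"object","properties":{"rows":{"type":"array","items":{"type":"object","properties":{"dx":{"type":"number","minimum":-1,"maximum":1},"dy":{"type":"number","minimum":-1,"maximum":1},"dz":{"type":"number","minimum":-1,"maximum":1},"roll":{"type":"number","minimum":-1,"maximum":1},"fingers":{"type":"number"}}}},"grip_force":{"type":"number"}},"required":["rows"]}

```bash
mkdir -p pics; ls; python3 - <<'E'
from workcell import bot, vision
import cv2,numpy as np,pickle
print(bot.read_state(), bot.grip_point_offset)
ims=[]
for n in ["scene","side"]:
    c=vision.read_camera(n); pickle.dump(c,open(f"{n}.pkl","wb"))
    cv2.imwrite(f"pics/{n}0.png",c["pixels"][:,:,::-1]); print(n,c["fx"],c["distortion"],c["R"],c["t"])
E
```

```text
pics
{'time': 0.0, 'q': array([-1.34191218e+00,  2.64764444e-01,  1.60536587e+00, -1.61954210e-05,
        1.27369874e+00, -3.68747442e-02]), 'joint_vel': array([-1.27430507e-05,  3.35254554e-04, -5.99111257e-04,  3.57953174e-04,
       -5.92416754e-04,  1.19441845e-03]), 'joint_torque': array([ 2.95038599e-04, -5.15110230e+01, -3.67317367e+01,  4.26788768e-05,
        1.29452208e-02,  1.69667152e-05]), 'tool_pos': array([ 0.17712754, -0.65059225,  0.2299588 ]), 'tcp_rot': array([-3.11169195e+00, -4.15938347e-01,  3.60690728e-04]), 'wrist_force': array([ 0.48663624, -0.40097396, -0.82549523]), 'torque': array([-0.01033742,  0.03075235,  0.02956124]), 'width': 0.9985065605922129} 0.0187
scene 450.3360509571579 [-0.15349198  0.          0.          0.          0.        ] [[-0.48478351  0.87462819 -0.00323666]
 [ 0.74597018  0.41153406 -0.52361075]
 [-0.45663272 -0.25625231 -0.85195147]] [ 0.26005474 -0.33889911  1.53102062]
side 525.548506242673 [0.00163121 0.         0.         0.         0.        ] [[ 0.97827144 -0.2072798   0.00447982]
 [-0.11416136 -0.55657768 -0.82291462]
 [ 0.17306694  0.80452245 -0.5681474 ]] [-0.55130478  0.1660432   1.22611438]
```

View pics/scene0.png

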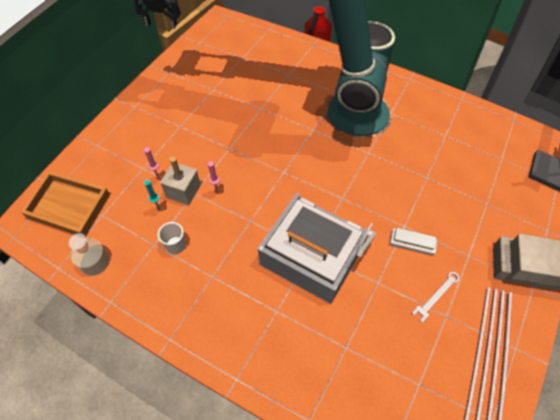

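View pics/side0.png

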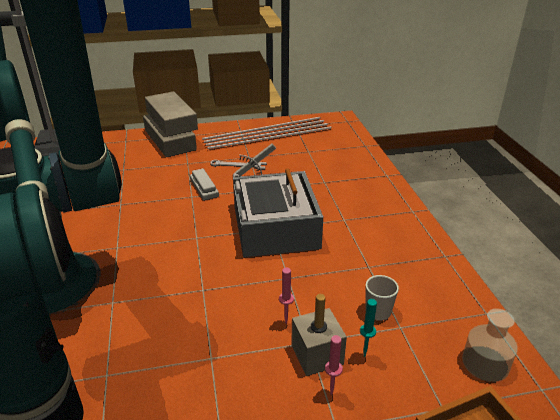

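The scene view shows the chest at about (315,245), its pointer at (370,238), and the stand with the wood-handled scriber at (178,178). The pink look-alikes are at (150,158) and (213,175), the turquoise one at (151,192), and the crucible at (171,237). Next I'll measure positions from depth.

```bash
cat > h.py <<'E'
import numpy as np, cv2
def cloud(c):
    K=np.array([[c["fx"],0,c["cx"]],[0,c["fy"],c["cy"]],[0,0,1]])
    v,u=np.mgrid[:420,:560]
    p=cv2.undistortPoints(np.stack([u,v],-1).reshape(-1,1,2).astype(float),K,np.array(c["distortion"],float)).reshape(420,560,2)
    d=c["depth"].astype(float)
    X=np.dstack([p[...,0]*d,p[...,1]*d,d])
    W=(X-np.array(c["t"]))@np.array(c["R"])
    W[d==0]=np.nan
    return W
def rect(P):
    r=cv2.minAreaRect((P[:,:2]*1000).astype(np.float32)); return np.round(r[0],1),np.round(r[1],1),round(r[2],2)
E
python3 - <<'E'
from h import *
import pickle
for n,chest,hole in [("scene",(315,245),(180,182)),("side",(278,212),(318,340))]:
    c=pickle.load(open(n+".pkl","rb")); W=cloud(c); px=c["pixels"].astype(int)
    def box(u,v,r): return W[v-r:v+r,u-r:u+r].reshape(-1,3), px[v-r:v+r,u-r:u+r].reshape(-1,3)
    B,C=box(*chest,60); z=B[:,2]
    print(n,"bench z",np.nanmedian(W[...,2]))
    m=(z>.085)&(z<.112); print(" chest top",m.sum(),rect(B[m]), np.median(z[m]))
    m=(z>.13)&(z<.16)
    print(" bar",m.sum(),rect(B[m]) if m.any() else 0)
    B,C=box(*hole,30); z=B[:,2]
    m=(z>.07)&(z<.09); P=B[m]; print(" stand top",m.sum(),rect(P),np.median(P,0))
    m=(z>.09)&(z<.18)&(C[:,0]>C[:,2]*1.5)&(C[:,0]>C[:,1]); print(" handle",m.sum(),np.median(B[m],0),np.nanmax(z[m]),C[m].mean(0))
    m=(z>.155)&(z<.17); print(" handle top",m.sum(),np.mean(B[m],0))
    print(" stand px pts", W[hole[1],hole[0]], W[chest[1],chest[0]])
    
c=pickle.load(open("scene.pkl","rb"));W=cloud(c)
a=W[220:262,350:385].reshape(-1,3);a=a[a[:,2]>.02]
np.set_printoptions(precision=3,suppress=True)
print(W[232,365:376],W[237,360:375])
im=[]
for n,(u,v) in [("scene",(315,245)),("side",(278,195))]:
    p=pickle.load(open(n+".pkl","rb"))["pixels"][v-60:v+60,u-65:u+65,::-1]; im.append(cv2.resize(p,None,fx=3,fy=3,interpolation=2))
cv2.imwrite("pics/crop.png",np.hstack(im))
E
```

```text
scene bench z -0.0010521507262632648
 chest top 5572 (array([562.6, 117.7]), array([243.9, 202. ]), 87.67) 0.10026304487894092
 bar 297 (array([575.8, 158.3]), array([ 68.6, 208.5]), 30.34)
 stand top 712 (array([ 560.4, -329.3]), array([148. , 172.8]), 38.05) [ 0.5712672  -0.3304357   0.07867359]
 handle 192 [ 0.56400662 -0.32859024  0.12716014] 0.16545542531011972 [138.82291667  90.125       64.85416667]
 handle top 28 [ 0.56181022 -0.33089795  0.15942771]
 stand px pts [ 0.57595252 -0.31327589  0.08019383] [0.60144284 0.12784739 0.14654812]
side bench z -0.00075198175108567
 chest top 3867 (array([560.9, 113.7]), array([251.7, 200.4]), 87.93) 0.09908943546895826
 bar 312 (array([ 5.543e+02, -5.000e-01]), array([116.4, 485.1]), 2.51)
 stand top 1366 (array([ 562.4, -366. ]), array([ 82. , 144.5]), 7.96) [ 0.55145539 -0.34747845  0.07915783]
 handle 427 [ 0.55733574 -0.43247817  0.11894711] 0.1514150162296878 [87.90866511 46.61826698 44.46135831]
 handle top 0 [nan nan nan]
 stand px pts [ 0.5486585  -0.36846301  0.08019433] [0.55251343 0.02841762 0.09941223]
[[0.482 0.217 0.101]
 [0.513 0.224 0.155]
 [0.514 0.227 0.16 ]
 [0.48  0.224 0.102]
 [0.479 0.227 0.103]
 [0.478 0.229 0.104]
 [0.477 0.231 0.104]
 [0.475 0.234 0.104]
 [0.474 0.236 0.103]
 [0.47  0.238 0.098]
 [0.411 0.234 0.002]] [[0.502 0.212 0.101]
 [0.5   0.214 0.099]
 [0.5   0.216 0.102]
 [0.524 0.222 0.146]
 [0.523 0.225 0.146]
 [0.488 0.222 0.088]
 [0.473 0.222 0.062]
 [0.439 0.221 0.005]
 [0.509 0.232 0.13 ]
 [0.506 0.234 0.127]
 [0.504 0.236 0.125]
 [0.502 0.238 0.124]
 [0.498 0.24  0.12 ]
 [0.494 0.242 0.115]
 [0.428 0.238 0.002]]
  return _methods._mean(a, axis=axis, dtype=dtype,
  ret = um.true_divide(
```

View pics/crop.png

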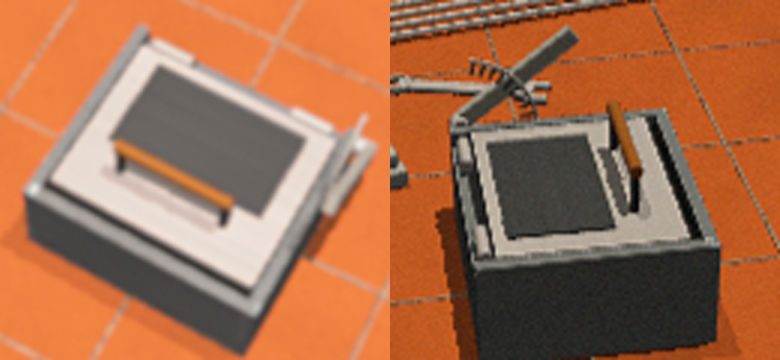

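The crop shows the lid, the bar with its posts, the black groove strip on the far side of the lid, and the pointer arm raised at the +y side. I'll refine the stand and chest positions and go above the stand.

```bash
cat >> h.py <<'E'
np.set_printoptions(precision=4,suppress=True)
from scipy.optimize import least_squares
def chestfit(P,init=(.56,.115,-.04)):
    # top-view points of outer rim at z~.1: fit 200x224 outline by percentiles per yaw
    best=None
    for y in np.arange(-.15,.1,.002):
        R=np.array([[np.cos(y),-np.sin(y)],[np.sin(y),np.cos(y)]]); Q=P[:,:2]@R
        a=np.percentile(Q,[.3,99.7],axis=0); s=np.prod(a[1]-a[0])
        if best is None or s<best[0]: best=(s,y,R@a.mean(0),a[1]-a[0])
    return best
E
python3 - <<'E'
from h import *
import pickle
for n in ("scene","side"):
    c=pickle.load(open(n+".pkl","rb")); W=cloud(c).reshape(-1,3); px=c["pixels"].reshape(-1,3).astype(int); z=W[:,2]
    d=np.hypot(W[:,0]-.562,W[:,1]+.335)
    m=(d<.02)&(z>.095)&(z<.17); print(n,"handle",m.sum(),W[m].mean(0),z[m].max(), [W[m&(abs(z-k)<.01)][:,:2].mean(0) for k in (.11,.13,.15)])
    m=(d<.062)&(abs(z-.08)<.004); print(" stand",rect(W[m]))
    pk=(px[:,0]>px[:,1]*1.5)&(px[:,2]>px[:,1]*1.3)&(z>.02)&(z<.2)&(d<.2)
    if pk.any():
        P=W[pk]; l=cv2.kmeans(P.astype(np.float32),2,None,(3,30,1e-6),5,0)[2]; print(" pink",l, P[:,2].max())
    tq=(px[:,1]>px[:,0]*1.8)&(z>.03)&(d<.2); print(" turq",W[tq].mean(0))
    Lx=(W[:,0]>.4)&(W[:,0]<.72)&(W[:,1]>-.05)&(W[:,1]<.225)&(abs(z-.1)<.004)
    print(" chest",chestfit(W[Lx]))
    # pointer
    m=(W[:,0]>.45)&(W[:,0]<.65)&(W[:,1]>.22)&(W[:,1]<.27)&(z>.03)
    P=W[m]; print(" ptr",m.sum(),P.min(0),P.max(0),np.linalg.svd(P-P.mean(0))[2][0] if len(P)>3 else 0)
E
```

```text
scene handle 122 [ 0.5632 -0.3277  0.133 ] 0.16545542531011972 [array([ 0.564 , -0.3262]), array([ 0.5632, -0.3269]), array([ 0.5633, -0.3292])]
 stand (array([ 561.2, -330.9]), array([83. , 82.7]), 8.49)
 turq [ 0.6563 -0.348   0.1073]
 chest (np.float64(0.04324896534904109), np.float64(-0.03199999999999989), array([0.5646, 0.1083]), array([0.1949, 0.2219]))
 ptr 253 [0.4683 0.22   0.0343] [0.5882 0.243  0.1841] [0.67   0.0551 0.7403]
side handle 285 [ 0.5564 -0.3406  0.1324] 0.1615708760216527 [array([ 0.5563, -0.3419]), array([ 0.5562, -0.3413]), array([ 0.5565, -0.3397])]
 stand (array([ 558. , -335.7]), array([82. , 83.4]), 7.38)
 pink [[ 0.5584 -0.4355  0.0918]
 [ 0.5147 -0.2458  0.0875]] 0.14541683282603196
 turq [ 0.6484 -0.3629  0.1039]
 chest (np.float64(0.04485493853847392), np.float64(-0.0439999999999999), array([0.5617, 0.105 ]), array([0.1959, 0.229 ]))
 ptr 386 [0.4668 0.2201 0.0931] [0.5849 0.2423 0.1814] [-0.8055  0.0119 -0.5925]
```

play_rows:
  rows:
    - {"dx": 0.4, "dy": -0.19, "dz": -0.2}
    - {"dx": 0.8, "dy": -0.37, "dz": -0.2}
    - {"dx": 0.8, "dy": -0.37, "dz": -0.2}
    - {"dx": 0.8, "dy": -0.37, "dz": -0.2}
    - {"dx": 0.8, "dy": -0.37, "dz": -0.2}
    - {"dx": 0.8, "dy": -0.37, "dz": -0.2}
    - {"dx": 0.8, "dy": -0.37, "dz": -0.2}
    - {"dx": 0.8, "dy": -0.37, "dz": -0.2}
    - {"dx": 0.8, "dy": -0.37, "dz": -0.2}
    - {"dx": 0.8, "dy": -0.37}
    - {"dx": 0.8, "dy": -0.37}
    - {"dx": 0.8, "dy": -0.37}
    - {"dx": 0.8, "dy": -0.37}
    - {"dx": 0.8, "dy": -0.37}
    - {"dx": 0.54, "dy": -0.22}
    - {}

```text
validation failed for argument at $.ro...
```

play_rows:
  rows:
    - {"dx": 0.4, "dy": -0.19, "dz": -0.2, "roll": 0, "fingers": 0}
    - {"dx": 0.8, "dy": -0.37, "dz": -0.2, "roll": 0, "fingers": 0}
    - {"dx": 0.8, "dy": -0.37, "dz": -0.2, "roll": 0, "fingers": 0}
    - {"dx": 0.8, "dy": -0.37, "dz": -0.2, "roll": 0, "fingers": 0}
    - {"dx": 0.8, "dy": -0.37, "dz": -0.2, "roll": 0, "fingers": 0}
    - {"dx": 0.8, "dy": -0.37, "dz": -0.2, "roll": 0, "fingers": 0}
    - {"dx": 0.8, "dy": -0.37, "dz": -0.2, "roll": 0, "fingers": 0}
    - {"dx": 0.8, "dy": -0.37, "dz": -0.2, "roll": 0, "fingers": 0}
    - {"dx": 0.8, "dy": -0.37, "dz": -0.2, "roll": 0, "fingers": 0}
    - {"dx": 0.8, "dy": -0.37, "dz": 0, "roll": 0, "fingers": 0}
    - {"dx": 0.8, "dy": -0.37, "dz": 0, "roll": 0, "fingers": 0}
    - {"dx": 0.8, "dy": -0.37, "dz": 0, "roll": 0, "fingers": 0}
    - {"dx": 0.8, "dy": -0.37, "dz": 0, "roll": 0, "fingers": 0}
    - {"dx": 0.8, "dy": -0.37, "dz": 0, "roll": 0, "fingers": 0}
    - {"dx": 0.54, "dy": -0.2, "dz": 0, "roll": 0, "fingers": 0}
    - {"dx": 0, "dy": 0, "dz": 0, "roll": 0, "fingers": 0}

```text
time: 1.43
tool_pos: [0.5638, -0.327, 0.3031]
tcp_rot: [-3.111, -0.424, -0.003]
wrist_force: [-0.3, -0.0, -0.0]
width: 0.999
```

```bash
python3 - <<'E'
from workcell import bot, vision
from h import *
import pickle
s=bot.read_state(); print(s["time"],s["tool_pos"],s["tcp_rot"],s["q"])
c=vision.read_camera("wrist"); pickle.dump(c,open("wrist1.pkl","wb"))
cv2.imwrite("pics/wrist1.png",c["pixels"][:,:,::-1])
W=cloud(c).reshape(-1,3); z=W[:,2]
print(c["R"],c["t"], -np.array(c["R"]).T@c["t"])
d=np.hypot(W[:,0]-.56,W[:,1]+.334)
m=(d<.058)&(abs(z-.08)<.004); print(m.sum(),rect(W[m]))
m=(d<.02)&(z>.1)&(z<.17); print(m.sum(),W[m].mean(0),W[m].min(0),W[m].max(0))
m&=(z>.155); print("top",m.sum(),W[m].mean(0))
E
```

```text
1.4333 [ 0.5638 -0.327   0.3031] [-3.1109 -0.4235 -0.0026] [-0.5652  0.186   1.5674  0.0026  1.3881  0.7345]
[[ 0.2673 -0.9636 -0.002 ]
 [-0.9257 -0.2574  0.2772]
 [-0.2676 -0.0722 -0.9608]] [-0.4651  0.3831  0.5746] [ 0.6327 -0.3081  0.445 ]
3988 (array([ 559.7, -332.8]), array([80.5, 80.2]), 8.08)
475 [ 0.5627 -0.3318  0.147 ] [ 0.5514 -0.3416  0.1002] [ 0.5689 -0.324   0.1612]
top 283 [ 0.5604 -0.3326  0.1587]
```

View pics/wrist1.png

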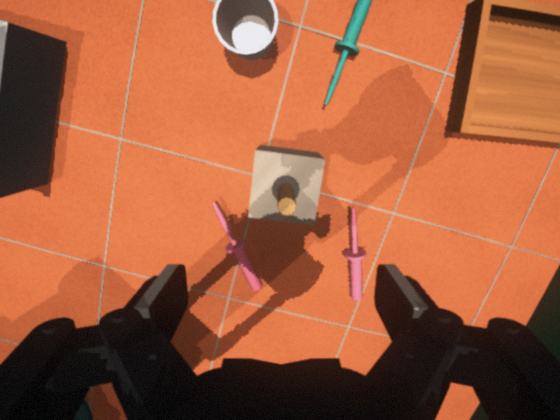

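The wrist view shows the wood-handled scriber standing in its stand at (287,200). The pink look-alikes at (237,245) and (355,255) stand clear of the fingers. I'll correct the position and descend.

play_rows:
  grip_force: 60
  rows:
    - {"dx": -0.14, "dy": 0.11, "dz": 0.4, "roll": 0, "fingers": 0.4}
    - {"dx": 0, "dy": 0, "dz": 0.6, "roll": 0, "fingers": 0.4}
    - {"dx": 0, "dy": 0, "dz": 0.6, "roll": 0, "fingers": 0.4}
    - {"dx": 0, "dy": 0, "dz": 0.6, "roll": 0, "fingers": 0.4}
    - {"dx": 0, "dy": 0, "dz": 0.6, "roll": 0, "fingers": 0.4}
    - {"dx": 0, "dy": 0, "dz": 0.6, "roll": 0, "fingers": 0.4}
    - {"dx": 0, "dy": 0, "dz": 0.6, "roll": 0, "fingers": 0.4}
    - {"dx": 0, "dy": 0, "dz": 0.5, "roll": 0, "fingers": 0.4}
    - {"dx": 0, "dy": 0, "dz": 0.3, "roll": 0, "fingers": 0.4}
    - {"dx": 0, "dy": 0, "dz": 0.08, "roll": 0, "fingers": 0.4}
    - {"dx": 0, "dy": 0, "dz": 0, "roll": 0, "fingers": 0.4}
    - {"dx": 0, "dy": 0, "dz": 0, "roll": 0, "fingers": 0.4}

```text
time: 2.48
tool_pos: [0.5565, -0.3378, 0.1093]
tcp_rot: [3.113, 0.415, 0.002]
wrist_force: [0.0, -0.7, 0.8]
width: 0.599
```

play_rows:
  rows:
    - {"dx": 0, "dy": 0, "dz": 0, "roll": 0, "fingers": 1}
    - {"dx": 0, "dy": 0, "dz": 0, "roll": 0, "fingers": 1}
    - {"dx": 0, "dy": 0, "dz": 0, "roll": 0, "fingers": 1}
    - {"dx": 0, "dy": 0, "dz": 0, "roll": 0, "fingers": 1}
    - {"dx": 0, "dy": 0, "dz": 0, "roll": 0, "fingers": 1}
    - {"dx": 0, "dy": 0, "dz": 0, "roll": 0, "fingers": 1}
    - {"dx": 0, "dy": 0, "dz": 0, "roll": 0, "fingers": 1}
    - {"dx": 0, "dy": 0, "dz": 0, "roll": 0, "fingers": 1}

```text
time: 3.15
tool_pos: [0.5569, -0.3376, 0.1096]
tcp_rot: [3.112, 0.416, 0.003]
wrist_force: [-0.9, 0.7, 5.8]
width: 0.193
```

play_rows:
  rows:
    - {"dx": 0, "dy": 0, "dz": -0.1, "roll": 0, "fingers": 1}
    - {"dx": 0, "dy": 0, "dz": -0.3, "roll": 0, "fingers": 1}
    - {"dx": 0, "dy": 0, "dz": -0.5, "roll": 0, "fingers": 1}
    - {"dx": 0, "dy": 0, "dz": -0.5, "roll": 0, "fingers": 1}
    - {"dx": 0, "dy": 0, "dz": -0.5, "roll": 0, "fingers": 1}
    - {"dx": 0, "dy": 0, "dz": -0.5, "roll": 0, "fingers": 1}
    - {"dx": 0, "dy": 0, "dz": -0.5, "roll": 0, "fingers": 1}
    - {"dx": 0, "dy": 0, "dz": -0.5, "roll": 0, "fingers": 1}
    - {"dx": 0, "dy": 0, "dz": -0.5, "roll": 0, "fingers": 1}
    - {"dx": 0, "dy": 0, "dz": -0.2, "roll": 0, "fingers": 1}
    - {"dx": 0, "dy": 0, "dz": 0, "roll": 0, "fingers": 1}
    - {"dx": 0, "dy": 0, "dz": 0, "roll": 0, "fingers": 1}
    - {"dx": 0, "dy": 0, "dz": 0, "roll": 0, "fingers": 1}

```text
time: 4.23
tool_pos: [0.5553, -0.3366, 0.2703]
tcp_rot: [-3.112, -0.416, 0.003]
wrist_force: [-0.0, -0.3, -1.4]
width: 0.195
```

```bash
python3 - <<'E'
from workcell import bot, vision
from h import *
import pickle
s=bot.read_state(); print(s["time"],s["tool_pos"],s["tcp_rot"],s["q"],s["width"])
out=[]
for n in ("wrist","side"):
    c=vision.read_camera(n); pickle.dump(c,open(n+"2.pkl","wb"))
    p=c["pixels"][:,:,::-1]
    if n=="side": p=cv2.resize(p[150:410,230:430],None,fx=1.615,fy=1.615,interpolation=2)
    out.append(p)
cv2.imwrite("pics/lift.png",cv2.resize(np.hstack(out),(800,int(800*420/(560+out[1].shape[1])))) if out[1].shape[0]==420 else out[0])
print(out[1].shape)
E
```

```text
4.2333 [ 0.5553 -0.3366  0.2703] [-3.1121 -0.4162  0.0033] [-0.5833  0.197   1.6137 -0.      1.3337  0.7216] 0.19511165346542378
(420, 323, 3)
```

View pics/lift.png

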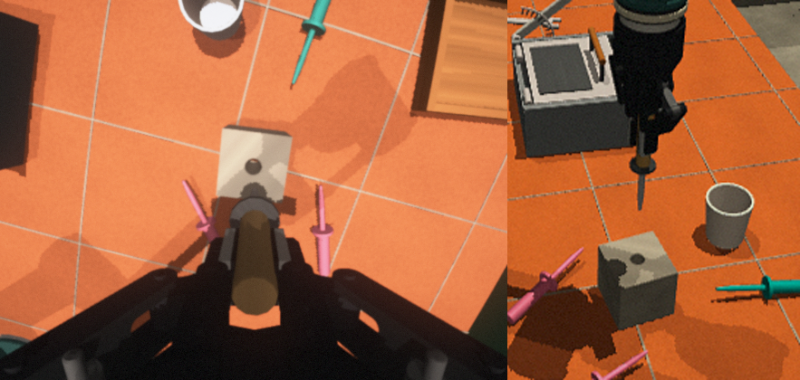

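The scriber is out of the stand and hanging vertically, with its tip near (641,208) in the right half. The look-alikes lie on the bench. Already at 1.4 s, before I descended, they lay in the same places. Next I'll measure the tip relative to the TCP from the shank depth.

```bash
cat >> h.py <<'E'
def axis(c,xy,zr,r,rad=.02):
    """centre of an upright cylinder: mean of visible surface pushed back by r*pi/4-ish along horizontal view ray"""
    W=cloud(c).reshape(-1,3); z=W[:,2]; cam=-np.array(c["R"]).T@np.array(c["t"])
    d=np.hypot(W[:,0]-xy[0],W[:,1]-xy[1]); out=[]
    for a in np.arange(*zr,.01):
        m=(d<rad)&(z>a)&(z<a+.01)
        if m.sum()<3: continue
        p=np.median(W[m],0); h=p[:2]-cam[:2]; h/=np.hypot(*h); rr=np.array(r)
        out.append([a+.005,m.sum(),*(p[:2]+h*rr*.85)])
    return np.array(out)
E
python3 - <<'E'
from workcell import vision
from h import *
import pickle
xy=(.5553,-.3366)
pickle.dump(vision.read_camera("scene"),open("scene2.pkl","wb"))
for n in ("side","scene"):
    c=pickle.load(open(n+"2.pkl","rb")); print(n); print(axis(c,xy,(.16,.25),.004,.012))
    W=cloud(c).reshape(-1,3); m=(np.hypot(W[:,0]-xy[0],W[:,1]-xy[1])<.03)&(W[:,2]>.11); print(np.sort(W[m][:,2])[:6])
    m&=(W[:,2]>.228)&(W[:,2]<.248); print("collar",m.sum(),W[m].min(0),W[m].max(0),W[m].mean(0))
E
```

```text
side
[[ 0.175   9.      0.5574 -0.3352]
 [ 0.185  13.      0.5568 -0.3367]
 [ 0.195  17.      0.5564 -0.3371]
 [ 0.205  19.      0.5572 -0.3366]
 [ 0.215  22.      0.5563 -0.3371]
 [ 0.225  16.      0.5566 -0.3373]
 [ 0.245  59.      0.5524 -0.3406]]
[0.1693 0.1697 0.1715 0.1722 0.1725 0.1731]
collar 135 [ 0.5413 -0.3545  0.229 ] [ 0.5725 -0.3245  0.2469] [ 0.5548 -0.3435  0.2437]
scene
[[ 0.185   7.      0.5589 -0.3353]
 [ 0.195   7.      0.5595 -0.3357]
 [ 0.205   8.      0.5586 -0.3364]
 [ 0.215   9.      0.5591 -0.3362]
 [ 0.225   5.      0.559  -0.3365]
 [ 0.245  12.      0.5552 -0.3315]]
[0.1674 0.1724 0.1781 0.1805 0.1827 0.1852]
collar 50 [ 0.5431 -0.3505  0.2381] [ 0.5752 -0.3189  0.2465] [ 0.5628 -0.331   0.2435]
```

play_rows:
  rows:
    - {"dx": 0.12, "dy": -0.25, "dz": 0, "roll": 0, "fingers": 1}
    - {"dx": 0.28, "dy": -0.59, "dz": 0, "roll": 0, "fingers": 1}
    - {"dx": 0.4, "dy": -0.85, "dz": 0, "roll": 0, "fingers": 1}
    - {"dx": 0.4, "dy": -0.85, "dz": 0, "roll": 0, "fingers": 1}
    - {"dx": 0.4, "dy": -0.85, "dz": 0, "roll": 0, "fingers": 1}
    - {"dx": 0.4, "dy": -0.85, "dz": 0, "roll": 0, "fingers": 1}
    - {"dx": 0.4, "dy": -0.85, "dz": 0, "roll": 0, "fingers": 1}
    - {"dx": 0.4, "dy": -0.85, "dz": 0, "roll": 0, "fingers": 1}
    - {"dx": 0.4, "dy": -0.85, "dz": 0, "roll": 0, "fingers": 1}
    - {"dx": 0.4, "dy": -0.85, "dz": 0, "roll": 0, "fingers": 1}
    - {"dx": 0.4, "dy": -0.85, "dz": 0, "roll": 0, "fingers": 1}
    - {"dx": 0.4, "dy": -0.85, "dz": 0, "roll": 0, "fingers": 1}
    - {"dx": 0.4, "dy": -0.85, "dz": 0, "roll": 0, "fingers": 1}
    - {"dx": 0.4, "dy": -0.85, "dz": 0, "roll": 0, "fingers": 1}
    - {"dx": 0.28, "dy": -0.59, "dz": 0, "roll": 0, "fingers": 1}
    - {"dx": 0.12, "dy": -0.25, "dz": 0, "roll": 0, "fingers": 1}

```text
time: 5.72
tool_pos: [0.6467, 0.185, 0.2712]
tcp_rot: [-3.111, -0.422, 0.001]
wrist_force: [0.6, -0.8, -0.9]
width: 0.195
```

play_rows:
  rows:
    - {"dx": 0, "dy": 0, "dz": 0, "roll": -0.5, "fingers": 1}
    - {"dx": 0, "dy": 0, "dz": 0, "roll": -1, "fingers": 1}
    - {"dx": 0, "dy": 0, "dz": 0, "roll": -1, "fingers": 1}
    - {"dx": 0, "dy": 0, "dz": 0, "roll": -1, "fingers": 1}
    - {"dx": 0, "dy": 0, "dz": 0, "roll": -1, "fingers": 1}
    - {"dx": 0, "dy": 0, "dz": 0, "roll": -1, "fingers": 1}
    - {"dx": 0, "dy": 0, "dz": 0, "roll": -1, "fingers": 1}
    - {"dx": 0, "dy": 0, "dz": 0, "roll": -1, "fingers": 1}
    - {"dx": 0, "dy": 0, "dz": 0, "roll": -1, "fingers": 1}
    - {"dx": 0, "dy": 0, "dz": 0, "roll": -1, "fingers": 1}
    - {"dx": 0, "dy": 0, "dz": 0, "roll": -1, "fingers": 1}
    - {"dx": 0, "dy": 0, "dz": 0, "roll": -1, "fingers": 1}
    - {"dx": 0, "dy": 0, "dz": 0, "roll": -1, "fingers": 1}
    - {"dx": 0, "dy": 0, "dz": 0, "roll": -1, "fingers": 1}
    - {"dx": 0, "dy": 0, "dz": 0, "roll": -1, "fingers": 1}
    - {"dx": 0, "dy": 0, "dz": 0, "roll": -1, "fingers": 1}
    - {"dx": 0, "dy": 0, "dz": 0, "roll": -1, "fingers": 1}
    - {"dx": 0, "dy": 0, "dz": 0, "roll": -1, "fingers": 1}
    - {"dx": 0, "dy": 0, "dz": 0, "roll": -0.65, "fingers": 1}
    - {"dx": 0, "dy": 0, "dz": 0, "roll": 0, "fingers": 1}

```text
time: 7.38
tool_pos: [0.6469, 0.1799, 0.2716]
tcp_rot: [-2.262, -2.179, 0.002]
wrist_force: [0.2, 0.5, -0.9]
width: 0.194
```

```bash
python3 - <<'E'
from workcell import bot, vision
from h import *
import pickle
s=bot.read_state(); print(s["time"],s["tool_pos"],s["tcp_rot"],s["width"])
for n in ("wrist","side","scene"):
    c=vision.read_camera(n); pickle.dump(c,open(n+"3.pkl","wb"))
    W=cloud(c); f=W.reshape(-1,3); z=f[:,2]
    if n!="wrist": print(n,axis(c,s["tool_pos"][:2],(.16,.24),.004,.014))
    Lx=(f[:,0]>.4)&(f[:,0]<.72)&(f[:,1]>-.05)&(f[:,1]<.225)&(abs(z-.1)<.004); print(n,"chest",chestfit(f[Lx]))
    # groove floor points z~.09
    g=(abs(z-.09)<.003)&(f[:,0]>.62)&(f[:,0]<.68)&(f[:,1]>0)&(f[:,1]<.22)
    P=f[g]; print(n,"groove",g.sum())
    for y in np.arange(0.0,.2,.03):
        m=abs(P[:,1]-y)<.015
        if m.sum()>3: print("  ",y,m.sum(),np.percentile(P[m][:,0],[5,50,95]))
a=pickle.load(open("wrist3.pkl","rb"))["pixels"]; b=pickle.load(open("side3.pkl","rb"))["pixels"][100:280,210:340]
b=cv2.resize(b,None,fx=420/180,fy=420/180,interpolation=2)
o=np.hstack([a,b])[:,:,::-1]; print(o.shape); cv2.imwrite("pics/g3.png",cv2.resize(o,(800,int(420*800/o.shape[1]))))
E
```

```text
7.3833 [0.6469 0.1799 0.2716] [-2.262  -2.1794  0.0017] 0.19420420196016802
wrist chest (np.float64(0.042227606570836095), np.float64(-0.05399999999999991), array([0.5633, 0.111 ]), array([0.192 , 0.2199]))
wrist groove 481
   0.15 48 [0.6417 0.6476 0.6513]
   0.18 286 [0.6426 0.6472 0.6518]
side [[ 0.175   6.      0.6472  0.1828]
 [ 0.185   6.      0.6462  0.181 ]
 [ 0.195  10.      0.6475  0.1813]
 [ 0.205   9.      0.6464  0.1797]
 [ 0.215  10.      0.6457  0.1807]
 [ 0.225  10.      0.6472  0.1813]
 [ 0.235   8.      0.646   0.1805]]
side chest (np.float64(0.044507637806751), np.float64(-0.037999999999999895), array([0.5614, 0.1047]), array([0.1956, 0.2275]))
side groove 114
   0.03 21 [0.6388 0.643  0.6457]
   0.06 17 [0.6407 0.6446 0.6475]
   0.09 16 [0.6405 0.6439 0.6483]
   0.12 17 [0.6425 0.6456 0.649 ]
   0.15 17 [0.6431 0.6466 0.6503]
   0.18 16 [0.6448 0.6481 0.6517]
scene [[ 0.175   3.      0.6454  0.1832]
 [ 0.185   4.      0.6469  0.185 ]
 [ 0.195   4.      0.6476  0.1835]
 [ 0.205  10.      0.6469  0.1838]
 [ 0.215   4.      0.6479  0.1852]]
scene chest (np.float64(0.04354871578127879), np.float64(-0.03399999999999989), array([0.5644, 0.1084]), array([0.1959, 0.2223]))
scene groove 280
   0.0 13 [0.6299 0.6393 0.6584]
   0.03 33 [0.6357 0.6405 0.659 ]
   0.06 40 [0.6374 0.6427 0.6607]
   0.09 36 [0.6377 0.6419 0.6619]
   0.12 40 [0.6391 0.6444 0.6624]
   0.15 46 [0.6394 0.6442 0.6637]
   0.18 50 [0.6414 0.6466 0.6646]
(420, 863, 3)
```

View pics/g3.png

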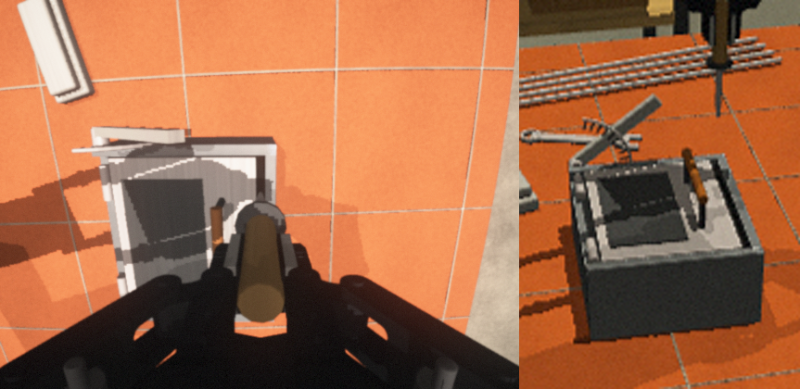

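play_rows:
  rows:
    - {"dx": 0.02, "dy": 0.02, "dz": 0.2, "roll": 0, "fingers": 1}
    - {"dx": 0, "dy": 0, "dz": 0.35, "roll": 0, "fingers": 1}
    - {"dx": 0, "dy": 0, "dz": 0.4, "roll": 0, "fingers": 1}
    - {"dx": 0, "dy": 0, "dz": 0.4, "roll": 0, "fingers": 1}
    - {"dx": 0, "dy": 0, "dz": 0.2, "roll": 0, "fingers": 1}
    - {"dx": 0, "dy": 0, "dz": 0, "roll": 0, "fingers": 1}
    - {"dx": 0, "dy": 0, "dz": 0, "roll": 0, "fingers": 1}
    - {"dx": 0, "dy": 0, "dz": 0, "roll": 0, "fingers": 1}

```text
time: 8.2
tool_pos: [0.6487, 0.1811, 0.2107]
tcp_rot: [2.263, 2.178, 0.001]
wrist_force: [0.5, 0.0, -1.2]
width: 0.193
```

```bash
python3 - <<'E'
from workcell import bot, vision
from h import *
import pickle
s=bot.read_state(); print(s["time"],s["tool_pos"],s["tcp_rot"],s["wrist_force"])
o=[]
for n,(u,v) in (("side",(308,160)),("scene",(352,265))):
    c=vision.read_camera(n); pickle.dump(c,open(n+"4.pkl","wb"))
    A=axis(c,s["tool_pos"][:2],(.10,.17),.004,.014); print(n,A, np.median(A,0))
    R=np.array(c["R"]); K=np.array([[c["fx"],0,c["cx"]],[0,c["fy"],c["cy"]],[0,0,1]])
    q=cv2.projectPoints(np.array([[s["tool_pos"][0],s["tool_pos"][1],.105]]),cv2.Rodrigues(R)[0],np.array(c["t"],float),K,np.array(c["distortion"],float))[0].ravel(); print(q)
    u,v=q.astype(int); o.append(cv2.resize(c["pixels"][v-35:v+35,u-33:u+33],None,fx=6,fy=6,interpolation=0)); print(u,v)
cv2.imwrite("pics/g4.png",np.hstack(o)[:,:,::-1])
E
```

```text
8.2 [0.6487 0.1811 0.2107] [2.2629 2.1785 0.0013] [ 0.5457  0.0328 -1.1712]
side [[ 0.105   8.      0.6525  0.1882]
 [ 0.115   4.      0.649   0.1852]
 [ 0.125  10.      0.6494  0.1836]
 [ 0.135   8.      0.6478  0.1839]
 [ 0.145  10.      0.6486  0.182 ]
 [ 0.155  10.      0.6487  0.1824]
 [ 0.165  10.      0.6481  0.1822]
 [ 0.175   5.      0.6503  0.1818]] [0.14   9.     0.6489 0.183 ]
[301.6803 174.6985]
301 174
scene [[ 0.105  17.      0.6523  0.1784]
 [ 0.135   7.      0.6494  0.1858]
 [ 0.145   4.      0.6494  0.1865]
 [ 0.155   4.      0.6492  0.1845]] [0.14   5.5    0.6494 0.1851]
[324.5891 277.0582]
324 277
```

View pics/g4.png

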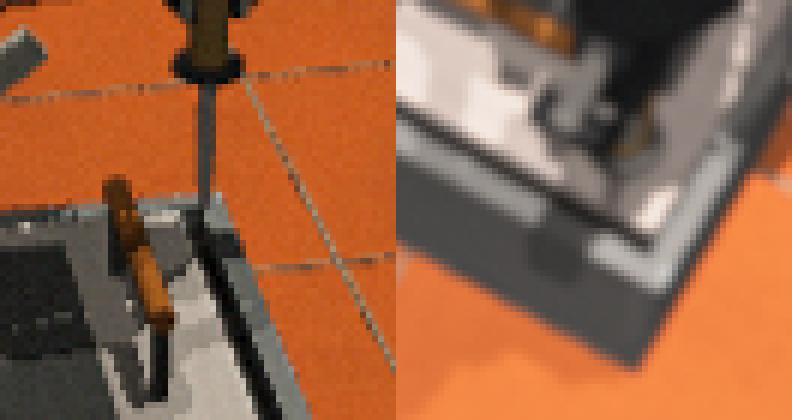

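The tip hangs just over the groove's black strip at (205,210), at the end beside the pointer. I'll correct x by about −0.8 mm, descend 5 mm below the rim and start drawing.

play_rows:
  rows:
    - {"dx": 0.02, "dy": -0.02, "dz": 0, "roll": 0, "fingers": 1}
    - {"dx": 0, "dy": 0, "dz": 0.06, "roll": 0, "fingers": 1}
    - {"dx": 0, "dy": 0, "dz": 0.08, "roll": 0, "fingers": 1}
    - {"dx": 0, "dy": 0, "dz": 0.08, "roll": 0, "fingers": 1}
    - {"dx": 0, "dy": 0, "dz": 0.08, "roll": 0, "fingers": 1}
    - {"dx": 0, "dy": 0, "dz": 0.06, "roll": 0, "fingers": 1}
    - {"dx": 0, "dy": 0, "dz": 0.03, "roll": 0, "fingers": 1}
    - {"dx": 0, "dy": 0, "dz": 0, "roll": 0, "fingers": 1}
    - {"dx": 0, "dy": 0, "dz": 0, "roll": 0, "fingers": 1}
    - {"dx": 0, "dy": 0, "dz": 0, "roll": 0, "fingers": 1}

```text
time: 9.13
tool_pos: [0.6476, 0.1818, 0.1946]
tcp_rot: [2.263, 2.179, 0.0]
wrist_force: [-0.1, -0.3, -0.5]
width: 0.197
```

```bash
python3 - <<'E'
from workcell import bot, vision
from h import *
s=bot.read_state(); print(s["time"],s["tool_pos"],s["tcp_rot"],s["wrist_force"],s["torque"])
for n in ("side","scene"):
    A=axis(vision.read_camera(n),s["tool_pos"][:2],(.11,.16),.004,.014); print(n,A)
E
```

```text
9.1333 [0.6476 0.1818 0.1946] [2.2631 2.1789 0.0003] [-0.1419 -0.2789 -0.5209] [ 0.0154 -0.0012  0.0379]
side [[ 0.115  11.      0.6475  0.1823]
 [ 0.125   8.      0.6462  0.1838]
 [ 0.135  11.      0.6472  0.1839]
 [ 0.145   8.      0.6472  0.1835]
 [ 0.155   8.      0.6458  0.1829]]
scene [[0.115  5.     0.6475 0.1866]
 [0.125  4.     0.6485 0.1852]
 [0.135  6.     0.6485 0.1869]]
```

play_rows:
  rows:
    - {"dx": -0.085, "dy": 0, "dz": 0, "roll": 0, "fingers": 1}
    - {"dx": -0.085, "dy": 0, "dz": 0, "roll": 0, "fingers": 1}
    - {"dx": -0.085, "dy": 0, "dz": 0, "roll": 0, "fingers": 1}
    - {"dx": -0.085, "dy": 0, "dz": 0, "roll": 0, "fingers": 1}
    - {"dx": -0.085, "dy": 0, "dz": 0, "roll": 0, "fingers": 1}
    - {"dx": -0.085, "dy": 0, "dz": 0, "roll": 0, "fingers": 1}
    - {"dx": -0.085, "dy": 0, "dz": 0, "roll": 0, "fingers": 1}
    - {"dx": -0.085, "dy": 0, "dz": 0, "roll": 0, "fingers": 1}
    - {"dx": -0.085, "dy": 0, "dz": 0, "roll": 0, "fingers": 1}
    - {"dx": -0.085, "dy": 0, "dz": 0, "roll": 0, "fingers": 1}
    - {"dx": -0.085, "dy": 0, "dz": 0, "roll": 0, "fingers": 1}
    - {"dx": -0.085, "dy": 0, "dz": 0, "roll": 0, "fingers": 1}
    - {"dx": -0.085, "dy": 0, "dz": 0, "roll": 0, "fingers": 1}
    - {"dx": -0.085, "dy": 0, "dz": 0, "roll": 0, "fingers": 1}
    - {"dx": -0.085, "dy": 0, "dz": 0, "roll": 0, "fingers": 1}

```text
time: 10.48
tool_pos: [0.6455, 0.1305, 0.1945]
tcp_rot: [2.263, 2.179, 0.0]
wrist_force: [-0.6, -0.2, -0.9]
width: 0.194
```

play_rows:
  rows:
    - {"dx": -0.085, "dy": 0.003, "dz": 0, "roll": 0, "fingers": 1}
    - {"dx": -0.085, "dy": 0.003, "dz": 0, "roll": 0, "fingers": 1}
    - {"dx": -0.085, "dy": 0.003, "dz": 0, "roll": 0, "fingers": 1}
    - {"dx": -0.085, "dy": 0.003, "dz": 0, "roll": 0, "fingers": 1}
    - {"dx": -0.085, "dy": 0, "dz": 0, "roll": 0, "fingers": 1}
    - {"dx": -0.085, "dy": 0, "dz": 0, "roll": 0, "fingers": 1}
    - {"dx": -0.085, "dy": 0, "dz": 0, "roll": 0, "fingers": 1}
    - {"dx": -0.085, "dy": 0, "dz": 0, "roll": 0, "fingers": 1}
    - {"dx": -0.085, "dy": 0, "dz": 0, "roll": 0, "fingers": 1}
    - {"dx": -0.085, "dy": 0, "dz": 0, "roll": 0, "fingers": 1}
    - {"dx": -0.085, "dy": 0, "dz": 0, "roll": 0, "fingers": 1}
    - {"dx": -0.085, "dy": 0, "dz": 0, "roll": 0, "fingers": 1}
    - {"dx": -0.085, "dy": 0, "dz": 0, "roll": 0, "fingers": 1}
    - {"dx": -0.085, "dy": 0, "dz": 0, "roll": 0, "fingers": 1}
    - {"dx": -0.085, "dy": 0, "dz": 0, "roll": 0, "fingers": 1}

```text
time: 11.73
tool_pos: [0.6441, 0.0795, 0.1945]
tcp_rot: [-2.263, -2.179, -0.0]
wrist_force: [-0.3, 0.5, -1.6]
width: 0.195
```

```bash
python3 - <<'E'
from workcell import bot, vision
from h import *
s=bot.read_state(); print(s["time"],s["tool_pos"],s["wrist_force"])
c=vision.read_camera("side"); A=axis(c,s["tool_pos"][:2],(.11,.16),.004,.014); print(A)
f=cloud(c).reshape(-1,3); g=(abs(f[:,2]-.09)<.004)&(f[:,0]>.62)&(f[:,0]<.68)&(f[:,1]>-.01)&(f[:,1]<.22);P=f[g]
for y in np.arange(0,.2,.03):
    m=abs(P[:,1]-y)<.015
    if m.sum()>3: print(y,m.sum(),np.percentile(P[m][:,0],[5,50,95]))
print(P[:,1].min(),P[:,1].max())
E
```

```text
11.7333 [0.6441 0.0795 0.1945] [-0.281   0.5477 -1.6033]
[[ 0.115   8.      0.6438  0.0814]
 [ 0.125  10.      0.6426  0.0793]
 [ 0.135  11.      0.6422  0.0792]
 [ 0.145  10.      0.6426  0.0816]
 [ 0.155   7.      0.6429  0.079 ]]
0.0 28 [0.6227 0.6371 0.6512]
0.03 21 [0.6395 0.6431 0.646 ]
0.06 23 [0.6401 0.6441 0.6468]
0.09 14 [0.6417 0.6439 0.6485]
0.12 18 [0.6428 0.6462 0.6493]
0.15 18 [0.6434 0.6475 0.6505]
0.18 19 [0.6444 0.6487 0.652 ]
-0.009796230946312092 0.20594460819160737
```

play_rows:
  rows:
    - {"dx": -0.085, "dy": 0.003, "dz": 0, "roll": 0, "fingers": 1}
    - {"dx": -0.085, "dy": 0.003, "dz": 0, "roll": 0, "fingers": 1}
    - {"dx": -0.085, "dy": 0.003, "dz": 0, "roll": 0, "fingers": 1}
    - {"dx": -0.085, "dy": 0.003, "dz": 0, "roll": 0, "fingers": 1}
    - {"dx": -0.085, "dy": 0.003, "dz": 0, "roll": 0, "fingers": 1}
    - {"dx": -0.085, "dy": 0.003, "dz": 0, "roll": 0, "fingers": 1}
    - {"dx": -0.085, "dy": 0.003, "dz": 0, "roll": 0, "fingers": 1}
    - {"dx": -0.085, "dy": 0.003, "dz": 0, "roll": 0, "fingers": 1}
    - {"dx": -0.085, "dy": 0, "dz": 0, "roll": 0, "fingers": 1}
    - {"dx": -0.085, "dy": 0, "dz": 0, "roll": 0, "fingers": 1}
    - {"dx": -0.085, "dy": 0, "dz": 0, "roll": 0, "fingers": 1}
    - {"dx": -0.085, "dy": 0, "dz": 0, "roll": 0, "fingers": 1}
    - {"dx": -0.085, "dy": 0, "dz": 0, "roll": 0, "fingers": 1}
    - {"dx": -0.085, "dy": 0, "dz": 0, "roll": 0, "fingers": 1}
    - {"dx": -0.085, "dy": 0, "dz": 0, "roll": 0, "fingers": 1}
    - {"dx": -0.085, "dy": 0, "dz": 0, "roll": 0, "fingers": 1}
    - {"dx": -0.085, "dy": 0, "dz": 0, "roll": 0, "fingers": 1}
    - {"dx": -0.085, "dy": 0, "dz": 0, "roll": 0, "fingers": 1}
    - {"dx": 0, "dy": 0, "dz": 0, "roll": 0, "fingers": 1}
    - {"dx": 0, "dy": 0, "dz": 0, "roll": 0, "fingers": 1}

```text
time: 13.45
tool_pos: [0.6427, 0.0184, 0.1945]
tcp_rot: [-2.264, -2.178, -0.0]
wrist_force: [-1.5, -0.5, -1.4]
width: 0.195
```

```bash
python3 - <<'E'
from workcell import bot, vision
from h import *
s=bot.read_state(); print(s["time"],s["tool_pos"],s["wrist_force"])
o=[]
for n in ("side","scene"):
    c=vision.read_camera(n); print(axis(c,s["tool_pos"][:2],(.11,.16),.004,.014))
    R=np.array(c["R"]); K=np.array([[c["fx"],0,c["cx"]],[0,c["fy"],c["cy"]],[0,0,1]])
    q=cv2.projectPoints(np.array([[s["tool_pos"][0],s["tool_pos"][1],.105]]),cv2.Rodrigues(R)[0],np.array(c["t"],float),K,np.array(c["distortion"],float))[0].ravel()
    u,v=q.astype(int); o.append(cv2.resize(c["pixels"][v-35:v+35,u-33:u+33],None,fx=6,fy=6,interpolation=0))
cv2.imwrite("pics/g5.png",np.hstack(o)[:,:,::-1])
E
```

```text
13.45 [0.6427 0.0184 0.1945] [-1.5117 -0.5203 -1.3812]
[[ 0.115  11.      0.6434  0.0209]
 [ 0.125  13.      0.6421  0.02  ]
 [ 0.135   8.      0.6428  0.0205]
 [ 0.145  12.      0.6425  0.0201]
 [ 0.155   5.      0.6413  0.0177]]
[[0.115  4.     0.6424 0.0235]
 [0.125  6.     0.6434 0.0214]
 [0.135  5.     0.6432 0.0226]]
```

View pics/g5.png

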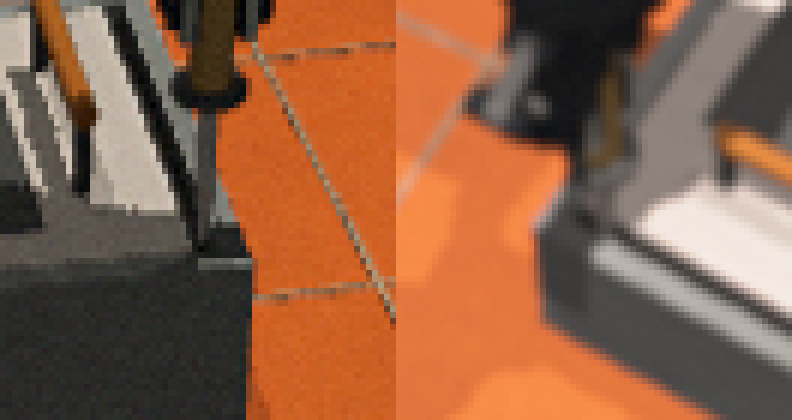

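The tip is at the groove's far end, at (203,240) in the left panel, still inside the black strip. I'll lift it and return to the stand.

play_rows:
  rows:
    - {"dx": 0, "dy": 0, "dz": -0.1, "roll": 0, "fingers": 1}
    - {"dx": 0, "dy": 0, "dz": -0.2, "roll": 0, "fingers": 1}
    - {"dx": 0, "dy": 0, "dz": -0.3, "roll": 0, "fingers": 1}
    - {"dx": 0, "dy": 0, "dz": -0.4, "roll": 0, "fingers": 1}
    - {"dx": 0, "dy": 0, "dz": -0.5, "roll": 0, "fingers": 1}
    - {"dx": 0, "dy": 0, "dz": -0.4, "roll": 0, "fingers": 1}
    - {"dx": -0.27, "dy": -0.05, "dz": 0, "roll": 0, "fingers": 1}
    - {"dx": -0.62, "dy": -0.12, "dz": 0, "roll": 0, "fingers": 1}
    - {"dx": -0.9, "dy": -0.18, "dz": 0, "roll": 0, "fingers": 1}
    - {"dx": -0.9, "dy": -0.18, "dz": 0, "roll": 0, "fingers": 1}
    - {"dx": -0.9, "dy": -0.18, "dz": 0, "roll": 0, "fingers": 1}
    - {"dx": -0.9, "dy": -0.18, "dz": 0, "roll": 0, "fingers": 1}
    - {"dx": -0.9, "dy": -0.18, "dz": 0, "roll": 0, "fingers": 1}
    - {"dx": -0.9, "dy": -0.18, "dz": 0, "roll": 0, "fingers": 1}
    - {"dx": -0.9, "dy": -0.18, "dz": 0, "roll": 0, "fingers": 1}
    - {"dx": -0.9, "dy": -0.18, "dz": 0, "roll": 0, "fingers": 1}
    - {"dx": -0.57, "dy": -0.1, "dz": 0, "roll": 0, "fingers": 1}
    - {"dx": -0.26, "dy": -0.03, "dz": 0, "roll": 0, "fingers": 1}
    - {"dx": 0, "dy": 0, "dz": 0, "roll": 0, "fingers": 1}
    - {"dx": 0, "dy": 0, "dz": 0, "roll": 0, "fingers": 1}

```text
time: 15.22
tool_pos: [0.5593, -0.3352, 0.2702]
tcp_rot: [-2.264, -2.177, -0.001]
wrist_force: [0.3, 0.1, -1.5]
width: 0.198
```

play_rows:
  rows:
    - {"dx": 0, "dy": 0, "dz": 0, "roll": 0, "fingers": 1}
    - {"dx": 0, "dy": 0, "dz": 0, "roll": 0, "fingers": 1}

```text
time: 15.38
tool_pos: [0.5601, -0.3336, 0.2705]
tcp_rot: [-2.261, -2.181, -0.001]
wrist_force: [0.3, 0.8, -0.2]
width: 0.194
```

```bash
python3 - <<'E'
from workcell import bot, vision
from h import *
s=bot.read_state(); print(s["time"],s["tool_pos"],s["tcp_rot"],s["wrist_force"])
for n in ("side","scene"):
    c=vision.read_camera(n); print(n); print(axis(c,s["tool_pos"][:2],(.17,.23),.004,.014))
    W=cloud(c).reshape(-1,3); d=np.hypot(W[:,0]-.56,W[:,1]+.334); m=(d<.06)&(abs(W[:,2]-.08)<.004); print(" stand",rect(W[m]))
c=vision.read_camera("wrist"); W=cloud(c).reshape(-1,3)
d=np.hypot(W[:,0]-.56,W[:,1]+.334); m=(d<.06)&(abs(W[:,2]-.08)<.004); print(" stand",rect(W[m]))
E
```

```text
15.3833 [ 0.5601 -0.3336  0.2705] [-2.2609 -2.1807 -0.0007] [ 0.2912  0.8138 -0.2323]
side
[[ 0.175  10.      0.56   -0.3315]
 [ 0.185  13.      0.5594 -0.3327]
 [ 0.195  16.      0.5599 -0.3328]
 [ 0.205  18.      0.5596 -0.332 ]
 [ 0.215  19.      0.5596 -0.3324]
 [ 0.225  18.      0.5595 -0.3326]]
 stand (array([ 558. , -335.9]), array([81.2, 84. ]), 8.37)
scene
[[ 0.175   4.      0.5594 -0.332 ]
 [ 0.185   5.      0.5599 -0.3304]
 [ 0.195   8.      0.5614 -0.3299]
 [ 0.205   6.      0.562  -0.3313]
 [ 0.215   8.      0.5607 -0.3301]
 [ 0.225   7.      0.5622 -0.3304]]
 stand (array([ 560.4, -330.8]), array([83.6, 83.6]), 7.29)
 stand (array([ 559.1, -332.7]), array([80.3, 80.6]), 8.04)
```

play_rows:
  rows:
    - {"dx": -0.04, "dy": -0.025, "dz": 0, "roll": 0, "fingers": 1}
    - {"dx": 0, "dy": 0, "dz": 0.2, "roll": 0, "fingers": 1}
    - {"dx": 0, "dy": 0, "dz": 0.4, "roll": 0, "fingers": 1}
    - {"dx": 0, "dy": 0, "dz": 0.4, "roll": 0, "fingers": 1}
    - {"dx": 0, "dy": 0, "dz": 0.4, "roll": 0, "fingers": 1}
    - {"dx": 0, "dy": 0, "dz": 0.2, "roll": 0, "fingers": 1}
    - {"dx": 0, "dy": 0, "dz": 0.2, "roll": 0, "fingers": 1}
    - {"dx": 0, "dy": 0, "dz": 0.2, "roll": 0, "fingers": 1}
    - {"dx": 0, "dy": 0, "dz": 0, "roll": 0, "fingers": 1}

```text
time: 16.28
tool_pos: [0.5579, -0.3363, 0.1886]
tcp_rot: [-2.261, -2.177, 0.001]
wrist_force: [-0.5, -0.2, -1.0]
width: 0.194
```

play_rows:
  rows:
    - {"dx": 0.02, "dy": 0.03, "dz": 0.2, "roll": 0, "fingers": 1}
    - {"dx": 0, "dy": 0, "dz": 0.3, "roll": 0, "fingers": 1}
    - {"dx": 0, "dy": 0, "dz": 0.3, "roll": 0, "fingers": 1}
    - {"dx": 0, "dy": 0, "dz": 0.3, "roll": 0, "fingers": 1}
    - {"dx": 0, "dy": 0, "dz": 0.3, "roll": 0, "fingers": 1}
    - {"dx": 0, "dy": 0, "dz": 0.3, "roll": 0, "fingers": 1}
    - {"dx": 0, "dy": 0, "dz": 0.2, "roll": 0, "fingers": 1}
    - {"dx": 0, "dy": 0, "dz": 0.04, "roll": 0, "fingers": 1}
    - {"dx": 0, "dy": 0, "dz": 0, "roll": 0, "fingers": 1}
    - {"dx": 0, "dy": 0, "dz": 0, "roll": 0, "fingers": 1}

```text
time: 17.12
tool_pos: [0.5601, -0.3363, 0.1131]
tcp_rot: [2.263, 2.179, 0.0]
wrist_force: [-0.2, 0.3, -0.7]
width: 0.195
```

play_rows:
  rows:
    - {"dx": 0, "dy": 0, "dz": 0.04, "roll": 0, "fingers": 1}
    - {"dx": 0, "dy": 0, "dz": 0.03, "roll": 0, "fingers": 1}
    - {"dx": 0, "dy": 0, "dz": 0.02, "roll": 0, "fingers": 1}
    - {"dx": 0, "dy": 0, "dz": 0, "roll": 0, "fingers": 1}

```text
time: 17.45
tool_pos: [0.5601, -0.3362, 0.1097]
tcp_rot: [2.263, 2.178, 0.0]
wrist_force: [0.4, -0.3, -1.0]
width: 0.193
```

Not yet touching, so the collar must be within about a millimetre of the top. I'll lower a touch more and release.

play_rows:
  rows:
    - {"dx": 0, "dy": 0, "dz": 0.02, "roll": 0, "fingers": 1}
    - {"dx": 0, "dy": 0, "dz": 0.01, "roll": 0, "fingers": 1}
    - {"dx": 0, "dy": 0, "dz": 0, "roll": 0, "fingers": 1}

```text
time: 17.7
tool_pos: [0.5601, -0.3363, 0.1096]
tcp_rot: [2.262, 2.178, 0.0]
wrist_force: [-1.6, 0.9, 4.9]
width: 0.193
```

play_rows:
  rows:
    - {"dx": 0, "dy": 0, "dz": 0, "roll": 0, "fingers": 0.6}
    - {"dx": 0, "dy": 0, "dz": 0, "roll": 0, "fingers": 0.6}
    - {"dx": 0, "dy": 0, "dz": 0, "roll": 0, "fingers": 0.45}
    - {"dx": 0, "dy": 0, "dz": 0, "roll": 0, "fingers": 0.45}
    - {"dx": 0, "dy": 0, "dz": -0.2, "roll": 0, "fingers": 0.45}
    - {"dx": 0, "dy": 0, "dz": -0.4, "roll": 0, "fingers": 0.45}
    - {"dx": 0, "dy": 0, "dz": -0.6, "roll": 0, "fingers": 0.45}
    - {"dx": 0, "dy": 0, "dz": -0.8, "roll": 0, "fingers": 0.45}
    - {"dx": 0, "dy": 0, "dz": -0.8, "roll": 0, "fingers": 0.45}
    - {"dx": 0, "dy": 0, "dz": -0.8, "roll": 0, "fingers": 0.45}
    - {"dx": 0, "dy": 0, "dz": -0.6, "roll": 0, "fingers": 0.45}
    - {"dx": 0, "dy": 0, "dz": 0, "roll": 0, "fingers": 0.45}

```text
time: 18.7
tool_pos: [0.5627, -0.338, 0.2848]
tcp_rot: [2.254, 2.17, 0.004]
wrist_force: [0.6, -0.4, 1.4]
width: 0.549
```

```bash
python3 - <<'E'
from workcell import bot, vision
from h import *
s=bot.read_state(); print(s["time"],s["tool_pos"],s["tcp_rot"],s["wrist_force"])
o=[]
for n in ("side","wrist"):
    c=vision.read_camera(n); print(n); print(axis(c,(.56,-.334),(.09,.17),.009,.02))
    W=cloud(c).reshape(-1,3); d=np.hypot(W[:,0]-.56,W[:,1]+.334); print(" top",np.sort(W[(d<.015)&(W[:,2]<.2)][:,2])[-5:])
    p=c["pixels"]; o.append(cv2.resize(p[270:400,260:400],None,fx=3.23,fy=3.23) if n=="side" else cv2.resize(p,None,fx=.6,fy=1)[:420])
h=min(x.shape[0] for x in o); cv2.imwrite("pics/back.png",np.hstack([x[:h] for x in o])[:,:,::-1])
E
```

```text
18.7 [ 0.5627 -0.338   0.2848] [2.2543 2.1705 0.0044] [ 0.6232 -0.4488  1.4232]
side
[[ 0.095  39.      0.559  -0.3347]
 [ 0.105  35.      0.5588 -0.3354]
 [ 0.115  30.      0.5594 -0.335 ]
 [ 0.125  35.      0.5596 -0.3353]
 [ 0.135  37.      0.5597 -0.3348]
 [ 0.145  42.      0.5596 -0.3351]
 [ 0.155  74.      0.5612 -0.3314]
 [ 0.165   8.      0.5595 -0.3293]]
 top [0.1605 0.1606 0.1607 0.1612 0.1616]
wrist
[[  0.095   29.       0.5602  -0.3329]
 [  0.105   29.       0.5613  -0.3327]
 [  0.115   31.       0.5613  -0.3327]
 [  0.125   38.       0.5603  -0.3328]
 [  0.135   42.       0.5608  -0.3329]
 [  0.145   41.       0.5623  -0.3328]
 [  0.155  342.       0.5604  -0.3395]
 [  0.165   15.       0.5595  -0.3398]]
 top [0.1606 0.1606 0.1606 0.1607 0.161 ]
```

View pics/back.png

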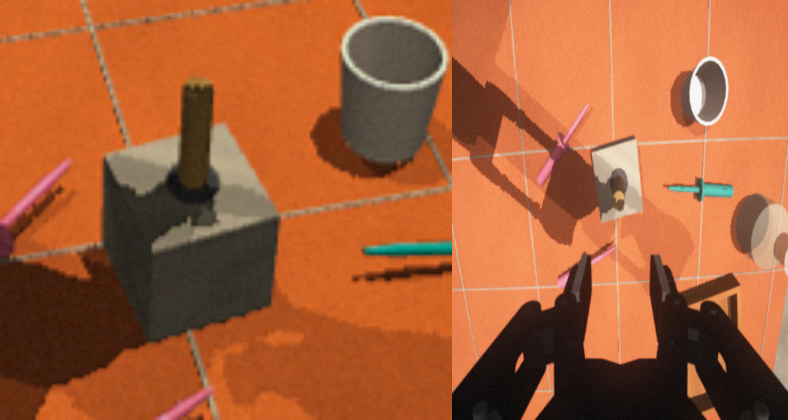

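The scriber stands upright in its stand with its top at 0.1606 m, so it is fully down. Now the pointer angle and the bar position.

```bash
python3 - <<'E'
from workcell import vision
from h import *
y=-.036; R=np.array([[np.cos(y),-np.sin(y)],[np.sin(y),np.cos(y)]]); cen=np.array([.562,.1065])
for n in ("side","scene"):
    c=vision.read_camera(n); W=cloud(c).reshape(-1,3); px=c["pixels"].reshape(-1,3).astype(int)
    L=np.c_[(W[:,:2]-cen)@R,W[:,2]]
    b=(abs(L[:,0]-.04)<.03)&(abs(L[:,1])<.07)&(L[:,2]>.135)&(L[:,2]<.155)
    P=L[b]; print(n,"bar",b.sum(),P.min(0),P.max(0),np.median(P,0), "top",[np.median(P[P[:,2]>.143],0)])
    m=(L[:,1]>.116)&(L[:,1]<.138)&(L[:,0]>-.12)&(L[:,0]<.06)&(L[:,2]>.108)
    P=L[m]; Q=(P[:,[0,2]]*1000).astype(np.float32); r=cv2.minAreaRect(Q)
    print("  ptr",m.sum(),r, "y",np.percentile(P[:,1],[5,50,95]), "max",P.max(0))
    # upper edge: for x bins the max z ; lower edge: min z
    for lab,f in (("up",98),("lo",2)):
        e=[]
        for x in np.arange(-70,30,5):
            k=abs(Q[:,0]-x)<3
            if k.sum()>5: e.append((x,np.percentile(Q[k,1],f)))
        e=np.array(e); e=e[e[:,1]>113]
        if len(e)>3:
            p=np.polyfit(e[:,0],e[:,1],1); print("  ",lab,len(e),np.arctan(p[0]),"resid",np.std(e[:,1]-np.polyval(p,e[:,0])),"height at hinge",np.polyval(p,-90))
    i=P[:,0]>np.percentile(P[:,0],85); t=P[i].mean(0); 
    d=np.array([P[:,0]+.09,P[:,2]-.094]); ang=np.arctan2(d[1],d[0]); rr=np.hypot(*d)
    for a in (.05,.07,.09,.11,.125):
        k=abs(rr-a)<.01; 
        if k.sum()>3: print("   r",a,k.sum(),np.median(ang[k]),(ang[k].min()+ang[k].max())/2)
    print("  rmax",np.percentile(rr,[95,99,100]))
E
```

```text
side bar 123 [ 0.0321 -0.0574  0.1361] [0.0438 0.0545 0.1473] [ 0.0367 -0.0095  0.1436] top [array([ 0.0375, -0.0087,  0.1446])]
  ptr 273 ((-34.69424819946289, 141.17478942871094), (117.20259094238281, 61.55959701538086), 12.888798713684082) y [0.1171 0.1221 0.13  ] max [0.0192 0.1341 0.1825]
   up 18 0.5032394010956794 resid 6.008856903947345 height at hinge 122.8585614341209
   lo 14 0.7019045022204049 resid 4.295097856017595 height at hinge 77.61946001996056
   r 0.05 43 0.7236075466353019 0.9143328398536978
   r 0.07 45 0.7068918230930478 0.8471963507714083
   r 0.09 55 0.6922259516015756 0.6668680823833021
   r 0.11 49 0.6788196673313759 0.6651380517632137
   r 0.125 49 0.680372572421906 0.6664239272353223
  rmax [0.1279 0.1325 0.1332]
scene bar 218 [ 0.033  -0.0522  0.1355] [0.0474 0.0579 0.1509] [0.0414 0.0039 0.1442] top [array([0.0405, 0.0055, 0.1455])]
  ptr 157 ((-32.38733673095703, 143.27566528320312), (117.67357635498047, 61.71474838256836), 11.466310501098633) y [0.1165 0.1279 0.1333] max [0.0218 0.1336 0.1842]
   up 19 0.3116536756158498 resid 7.529517277792062 height at hinge 142.9111489279228
   lo 17 0.584709325627789 resid 10.762088393152272 height at hinge 97.62878874236459
   r 0.05 17 0.8153301761289199 0.9087881842924744
   r 0.07 45 0.7694044413487823 0.8354017010046713
   r 0.09 18 0.738858334535982 0.6856178721256214
   r 0.11 20 0.7254391762634075 0.6709256537329966
   r 0.125 36 0.6958454091373544 0.6691452407359522
  rmax [0.1356 0.1376 0.1378]
```

play_rows:
  rows:
    - {"dx": 0.28, "dy": 0.01, "dz": 0, "roll": 0, "fingers": 0.4}
    - {"dx": 0.64, "dy": 0.03, "dz": 0, "roll": 0, "fingers": 0.4}
    - {"dx": 0.92, "dy": 0.05, "dz": 0, "roll": 0, "fingers": 0.4}
    - {"dx": 0.92, "dy": 0.05, "dz": 0, "roll": 0, "fingers": 0.4}
    - {"dx": 0.92, "dy": 0.05, "dz": 0, "roll": 0, "fingers": 0.4}
    - {"dx": 0.92, "dy": 0.05, "dz": 0, "roll": 0, "fingers": 0.4}
    - {"dx": 0.92, "dy": 0.05, "dz": 0, "roll": 0, "fingers": 0.4}
    - {"dx": 0.92, "dy": 0.05, "dz": 0, "roll": 0, "fingers": 0.4}
    - {"dx": 0.92, "dy": 0.05, "dz": 0, "roll": 0, "fingers": 0.4}
    - {"dx": 0.92, "dy": 0.05, "dz": 0, "roll": 0, "fingers": 0.4}
    - {"dx": 0.92, "dy": 0.05, "dz": 0, "roll": 0, "fingers": 0.4}
    - {"dx": 0.92, "dy": 0.05, "dz": 0, "roll": 0, "fingers": 0.4}
    - {"dx": 0.64, "dy": 0.03, "dz": 0, "roll": 0, "fingers": 0.4}
    - {"dx": 0.28, "dy": 0.01, "dz": 0, "roll": 0, "fingers": 0.4}
    - {"dx": 0, "dy": 0, "dz": 0, "roll": 0, "fingers": 0.4}
    - {"dx": 0, "dy": 0, "dz": 0, "roll": 0, "fingers": 0.4}
    - {"dx": 0, "dy": 0, "dz": 0, "roll": 0, "fingers": 0.4}
    - {"dx": 0, "dy": 0, "dz": 0, "roll": 0, "fingers": 0.4}

```text
time: 20.4
tool_pos: [0.5995, 0.1028, 0.2758]
tcp_rot: [-2.265, -2.177, 0.001]
wrist_force: [-0.1, 0.0, 0.5]
width: 0.594
```

```bash
python3 - <<'E'
from workcell import bot,vision
from h import *
s=bot.read_state(); print(s["time"],s["tool_pos"],s["tcp_rot"],s["width"])
c=vision.read_camera("wrist"); W=cloud(c).reshape(-1,3); px=c["pixels"].reshape(-1,3).astype(int)
b=(abs(W[:,0]-.60)<.03)&(abs(W[:,1]-.105)<.07)&(W[:,2]>.14)&(W[:,2]<.152)
P=W[b]; print("bar",b.sum(),rect(P),P.mean(0))
E
```

```text
20.4 [0.5995 0.1028 0.2758] [-2.265  -2.177   0.0014] 0.5937864930021849
bar 1595 (array([601.2, 106.3]), array([109.7,  11.3]), 88.08) [0.6015 0.1093 0.1439]
```

play_rows:
  grip_force: 80
  rows:
    - {"dx": 0.08, "dy": 0.04, "dz": 0.3, "roll": 0, "fingers": 0.4}
    - {"dx": 0, "dy": 0, "dz": 0.6, "roll": 0, "fingers": 0.4}
    - {"dx": 0, "dy": 0, "dz": 0.6, "roll": 0, "fingers": 0.4}
    - {"dx": 0, "dy": 0, "dz": 0.6, "roll": 0, "fingers": 0.4}
    - {"dx": 0, "dy": 0, "dz": 0.6, "roll": 0, "fingers": 0.4}
    - {"dx": 0, "dy": 0, "dz": 0.5, "roll": 0, "fingers": 0.4}
    - {"dx": 0, "dy": 0, "dz": 0.4, "roll": 0, "fingers": 0.4}
    - {"dx": 0, "dy": 0, "dz": 0.25, "roll": 0, "fingers": 0.4}
    - {"dx": 0, "dy": 0, "dz": 0, "roll": 0, "fingers": 0.4}
    - {"dx": 0, "dy": 0, "dz": 0, "roll": 0, "fingers": 0.4}
    - {"dx": 0, "dy": 0, "dz": 0, "roll": 0, "fingers": 1}
    - {"dx": 0, "dy": 0, "dz": 0, "roll": 0, "fingers": 1}
    - {"dx": 0, "dy": 0, "dz": 0, "roll": 0, "fingers": 1}
    - {"dx": 0, "dy": 0, "dz": 0, "roll": 0, "fingers": 1}
    - {"dx": 0, "dy": 0, "dz": 0, "roll": 0, "fingers": 1}
    - {"dx": 0, "dy": 0, "dz": 0, "roll": 0, "fingers": 1}

```text
time: 21.78
tool_pos: [0.601, 0.1077, 0.1238]
tcp_rot: [-2.263, -2.179, 0.001]
wrist_force: [-4.3, -0.7, 5.6]
width: 0.11
```

```bash
python3 - <<'E'
from workcell import bot
import numpy as np
s=bot.read_state(); print(s["time"],s["tool_pos"],s["tcp_rot"],s["width"],s["wrist_force"])
a0=np.arctan2(46,130); r=np.hypot(46,130)
p=None
for a in np.linspace(0,.667,17):
    q=r*np.array([np.cos(a0+a),np.sin(a0+a)]); 
    if p is not None: print(round(a,3),"dy",round((q-p)[0]/40,3),"dz",-round((q-p)[1]/40,3))
    p=q
E
```

```text
21.7833 [0.60097381 0.10766265 0.12376895] [-2.26252640e+00 -2.17877139e+00  5.75657475e-04] 0.11012083861336622 [-4.25826655 -0.68284312  5.60110231]
0.042 dy -0.051 dz -0.134
0.083 dy -0.056 dz -0.132
0.125 dy -0.062 dz -0.13
0.167 dy -0.067 dz -0.127
0.208 dy -0.072 dz -0.124
0.25 dy -0.077 dz -0.121
0.292 dy -0.082 dz -0.118
0.334 dy -0.087 dz -0.114
0.375 dy -0.092 dz -0.11
0.417 dy -0.096 dz -0.106
0.459 dy -0.101 dz -0.102
0.5 dy -0.105 dz -0.098
0.542 dy -0.109 dz -0.094
0.584 dy -0.113 dz -0.089
0.625 dy -0.116 dz -0.084
0.667 dy -0.12 dz -0.079
```

play_rows:
  rows:
    - {"dx": 0, "dy": -0.025, "dz": -0.067, "roll": 0, "fingers": 1}
    - {"dx": 0, "dy": -0.026, "dz": -0.067, "roll": 0, "fingers": 1}
    - {"dx": 0, "dy": -0.056, "dz": -0.132, "roll": 0, "fingers": 1}
    - {"dx": 0, "dy": -0.062, "dz": -0.13, "roll": 0, "fingers": 1}
    - {"dx": 0, "dy": -0.067, "dz": -0.127, "roll": 0, "fingers": 1}
    - {"dx": 0, "dy": -0.072, "dz": -0.124, "roll": 0, "fingers": 1}
    - {"dx": 0, "dy": -0.077, "dz": -0.121, "roll": 0, "fingers": 1}
    - {"dx": 0, "dy": -0.082, "dz": -0.118, "roll": 0, "fingers": 1}
    - {"dx": 0, "dy": -0.087, "dz": -0.114, "roll": 0, "fingers": 1}
    - {"dx": 0, "dy": 0, "dz": 0, "roll": 0, "fingers": 1}

```text
time: 22.62
tool_pos: [0.5799, 0.1084, 0.1639]
tcp_rot: [2.262, 2.178, 0.003]
wrist_force: [4.6, -0.3, -2.8]
width: 0.11
```

play_rows:
  rows:
    - {"dx": 0, "dy": -0.092, "dz": -0.11, "roll": 0, "fingers": 1}
    - {"dx": 0, "dy": -0.096, "dz": -0.106, "roll": 0, "fingers": 1}
    - {"dx": 0, "dy": -0.101, "dz": -0.102, "roll": 0, "fingers": 1}
    - {"dx": 0, "dy": -0.105, "dz": -0.098, "roll": 0, "fingers": 1}
    - {"dx": 0, "dy": -0.109, "dz": -0.094, "roll": 0, "fingers": 1}
    - {"dx": 0, "dy": -0.113, "dz": -0.089, "roll": 0, "fingers": 1}
    - {"dx": 0, "dy": -0.116, "dz": -0.084, "roll": 0, "fingers": 1}
    - {"dx": 0, "dy": -0.12, "dz": -0.079, "roll": 0, "fingers": 1}
    - {"dx": 0, "dy": 0, "dz": 0, "roll": 0, "fingers": 1}
    - {"dx": 0, "dy": 0, "dz": 0, "roll": 0, "fingers": 1}
    - {"dx": 0, "dy": 0, "dz": 0, "roll": 0, "fingers": 1}
    - {"dx": 0, "dy": 0, "dz": 0, "roll": 0, "fingers": 1}

```text
time: 23.62
tool_pos: [0.5481, 0.1095, 0.1954]
tcp_rot: [2.26, 2.176, 0.008]
wrist_force: [7.1, -1.3, 4.9]
width: 0.108
```

```bash
python3 - <<'E'
from workcell import bot,vision
from h import *
s=bot.read_state(); print(s["time"],s["tool_pos"],s["tcp_rot"],s["width"],s["wrist_force"])
y=-.036; R=np.array([[np.cos(y),-np.sin(y)],[np.sin(y),np.cos(y)]]); cen=np.array([.562,.1065])
t=(s["tool_pos"][:2]-cen)@R; g=np.array([t[0]+.09,s["tool_pos"][2]+(.140-.1238)-.094]); print("angle from grip",np.arctan2(g[1],g[0])-np.arctan2(46,130),np.hypot(*g))
o=[]
for n,(u,v) in (("side",(275,180)),("scene",(325,230))):
    c=vision.read_camera(n); W=cloud(c).reshape(-1,3); L=np.c_[(W[:,:2]-cen)@R,W[:,2]]
    # lid top plane: points |y|<.095, within 10 mm of expected plane
    a=.667
    for _ in range(4):
        x,z=L[:,0]+.09,L[:,2]-.094
        m=(abs(L[:,1])<.09)&(abs(-x*np.sin(a)+z*np.cos(a)-.006)<.005)&(x*np.cos(a)+z*np.sin(a)<.165)&(x*np.cos(a)+z*np.sin(a)>.02)
        if m.sum()<30: break
        A=np.c_[L[m][:,0],L[m][:,1],np.ones(m.sum())]; k=np.linalg.lstsq(A,L[m][:,2],rcond=None)[0]; a=np.arctan(k[0])
    print(n,"lid",m.sum(),a)
    x,z=L[:,0]+.09,L[:,2]-.094; rr=np.hypot(x,z); ang=np.arctan2(z,x)
    for q in (.09,.1,.11,.12,.128):
        i=(L[:,1]>.118)&(L[:,1]<.136)&(abs(rr-q)<.006)&(abs(ang-.67)<.15)
        if i.sum()>3: print("  ptr",q,i.sum(),(ang[i].min()+ang[i].max())/2,np.median(ang[i]),(ang[i].max()-ang[i].min())*q)
    o.append(cv2.resize(c["pixels"][v-70:v+70,u-65:u+65],None,fx=3,fy=3,interpolation=2))
cv2.imwrite("pics/lid.png",np.hstack(o)[:,:,::-1])
E
```

```text
23.6167 [0.5481 0.1095 0.1954] [2.2595 2.1756 0.0083] 0.10757139838322732 [ 7.1492 -1.2999  4.8673]
angle from grip 0.6567150810540812 0.14002152098173345
side lid 1712 0.6196350156235526
  ptr 0.09 17 0.6971296414027045 0.7172719686724104 0.011079703950004766
  ptr 0.12 10 0.679185771914934 0.689663065747758 0.013025946032768987
  ptr 0.128 11 0.711475432918379 0.7161750928627117 0.005628189218071654
scene lid 1294 0.6194786891533794
  ptr 0.09 7 0.7076649248571546 0.7422416830476569 0.0074660521103484066
  ptr 0.1 9 0.7364576032872658 0.7395153988737924 0.00185620324876431
  ptr 0.11 11 0.6659126910707552 0.7325428119286825 0.0178466677631826
  ptr 0.12 12 0.680882597068909 0.724042289125236 0.012932196279063283
  ptr 0.128 17 0.6618532455692057 0.6599366488544928 0.017044356925079614
```

View pics/lid.png

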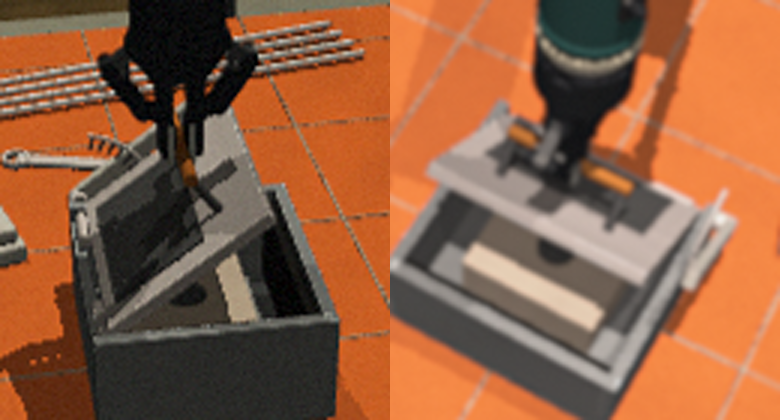

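The lid is up at 0.62–0.66 rad with the bar held; the pointer reads about 0.665. I'll raise a bit more.

play_rows:
  rows:
    - {"dx": 0, "dy": -0.05, "dz": -0.033, "roll": 0, "fingers": 1}
    - {"dx": 0, "dy": -0.05, "dz": -0.033, "roll": 0, "fingers": 1}
    - {"dx": 0, "dy": 0, "dz": 0, "roll": 0, "fingers": 1}
    - {"dx": 0, "dy": 0, "dz": 0, "roll": 0, "fingers": 1}
    - {"dx": 0, "dy": 0, "dz": 0, "roll": 0, "fingers": 1}
    - {"dx": 0, "dy": 0, "dz": 0, "roll": 0, "fingers": 1}

```text
time: 24.22
tool_pos: [0.5444, 0.1096, 0.1978]
tcp_rot: [2.259, 2.175, 0.009]
wrist_force: [6.4, -0.0, 3.1]
width: 0.103
```

```bash
python3 - <<'E'
from workcell import bot,vision
from h import *
import pickle
s=bot.read_state(); print(s["time"],s["tool_pos"],s["width"],s["wrist_force"],s["joint_vel"].round(3))
y=-.036; R=np.array([[np.cos(y),-np.sin(y)],[np.sin(y),np.cos(y)]]); cen=np.array([.562,.1065])
for n in ("side","scene"):
    c=vision.read_camera(n); W=cloud(c).reshape(-1,3); L=np.c_[(W[:,:2]-cen)@R,W[:,2]]
    x,z=L[:,0]+.09,L[:,2]-.094
    for a0 in (.6,.72):
        a=a0; off=.006
        for w in (.012,.008,.005,.004,.004,.004):
            u=x*np.cos(a)+z*np.sin(a); m=(abs(L[:,1])<.09)&(abs(-x*np.sin(a)+z*np.cos(a)-off)<w)&(u<.165)&(u>.02)
            A=np.c_[L[m][:,0]+.09,L[m][:,1],np.ones(m.sum())]; k=np.linalg.lstsq(A,z[m],rcond=None)[0]; a=np.arctan(k[0]); off=k[2]*np.cos(a)
        print(n,a0,"lid",m.sum(),a,off,np.std(A@k-z[m]))
    # pointer edges from the undisturbed first picture
    W=cloud(pickle.load(open(n+".pkl","rb"))).reshape(-1,3); L=np.c_[(W[:,:2]-cen)@R,W[:,2]]
    x,z=L[:,0]+.09,L[:,2]-.094; a=.667
    u,v=x*np.cos(a)+z*np.sin(a),-x*np.sin(a)+z*np.cos(a)
    m=(L[:,1]>.119)&(L[:,1]<.135)&(u>.07)&(u<.133)&(abs(v)<.015)
    print("  ptr",m.sum(),"v range by u",[(q,np.round(np.percentile(v[m&(abs(u-q)<.008)],[3,50,97])*1000,1)) for q in (.08,.095,.11,.125) if (m&(abs(u-q)<.008)).sum()>4])
E
```

```text
24.2167 [0.5444 0.1096 0.1978] 0.10309236789478765 [ 6.3714 -0.0307  3.0779] [-0.002 -0.    -0.    -0.001 -0.001  0.   ]
side 0.6 lid 1786 0.6512040160795716 0.008944407180548022 0.0017971528226856652
side 0.72 lid 1786 0.6512040160795716 0.008944407180548022 0.0017971528226856652
  ptr 143 v range by u [(0.08, array([-6.8,  2.7,  8.6])), (0.095, array([-8.4,  1.1,  8.1])), (0.11, array([-9.7,  2.4,  8.7])), (0.125, array([-9. ,  0.3,  7.8]))]
scene 0.6 lid 1278 0.6529245158399283 0.009254206115416039 0.0014314197921096753
scene 0.72 lid 1278 0.6529245158399283 0.009254206115416039 0.0014314197921096753
  ptr 60 v range by u [(0.08, array([-0.4,  7.2,  8.3])), (0.095, array([-2.4,  6.3,  8.4])), (0.11, array([-4.3,  6.3,  7.9])), (0.125, array([-5.7,  5.4,  8.2]))]
```

Lid 0.652 rad and pointer about 0.66 rad in both cameras, and the arm is still. Handing in.

```bash
python3 -c "
from workcell import bot
print(bot.finish_job())"
```

```text
the job is handed in; nothing more can be done
None
```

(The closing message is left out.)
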